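Probe two test lands with sprung measuring tweezers

ROBOT

A 6-joint arm with a two-finger parallel gripper is mounted at the origin on the work surface. World frame = base frame: x ahead of the robot, y to its left, z up, the work surface at z = 0. Lengths are in m, angles in rad, forces in N, time in s.
With the tool pointing down it reaches from about 0.275 to 0.725 m from the base axis. Payload 5.6 kg.
Tool frame: the origin (TCP) lies at the very end of the fingers, on their centre line; the grasp point (between the pads) lies grip_point_offset behind it (grip_point_offset is the distance from the TCP to the grasp point, in m); z points along the fingers, y is the line along which they close (so a half turn about z gives the same grasp; the last joint's range is limited). The gripper opens to 85 mm and grips with 20 to 120 N. Pads are 22 mm wide; open, the fingers measure 114 mm over their backs; the gripper's body (76 mm by 85 mm) begins 54 mm behind the grasp point. The pads swing forward as they close: fully open they stand 13 mm farther back than shut.
Start: joints at [1.606, 0.255, 0.108, 0, -1.424, -0.285], TCP at [0.136, 0.533, 0.231] pointing down, gripper open.
Joint ranges: [-2.95, 2.95], [-1.21, 1.97], [-1.09, 1.5], [-2.87, 1.71], [-2.94, -0.07], [-3.05, 3.05]. Speed limits (rad/s): [2.57, 2.57, 3.14, 3.14, 3.14, 3.14].

INTERFACE

Orientations are given as a unit quaternion [w, x, y, z].
In Python, from bench import state, capture, get_calibration, sign_off, grip_point_offset gives the robot as it stands.
- The arm moves only by the tool step_arm, never from a script. Its argument "motion" is a list that holds one entry, the list of rows, each a list of 7 numbers: the shift along the tool's x, y, z in units of 40 mm (1.0 is 40 mm), then the turn, a rotation vector about the tool's x, y, z in units of 10 degrees (1.0 is 10 degrees), then the finger opening in mm, from 0 to 85.4. In form: [[[tx, ty, tz, rx, ry, rz, gripper], ...]]. A call has 1 to 12 rows; each row shifts and turns the commanded pose from where the row before left it, along the tool's axes as they then stand; what a row does not reach is not made up. A row lasts 1/8 s, in which the tool goes at most 62.5 mm and 10.7 degrees, less where a joint would pass 70% of its speed; a pose out of reach is approached as far as the arm can. A call is refused whole if a number of a shift passes 1 or a number of a turn 1, either way. A call with a gripper value outside its range is refused whole. The fingers move at their own pace and stop on an object; "squeeze" is the grip in N (left out, the last holds). Time passes only in rows, so rows that do not move let the fingers close. It gives the time, the measured TCP pose, the force, the opening and the grip force at its end, in the units of the state.
- state(): the state, without advancing time (a new reading comes with each control period).
- capture(name): name is "side" or "top" or "wrist"; returns the picture (420x560x3 uint8, blue, green, red); there is no depth.
- get_calibration(name): a dict with "vfov" (degrees; the focal length in pixels is half the picture's height over the tangent of half this angle, whatever the lens; pixels are square), "cx", "cy" (the principal point, pixels), "dist_coeffs" ([k1, k2, p1, p2, k3] as OpenCV has them; the pictures are not rectified), "T" (4x4, takes a point from camera to world coordinates). Camera axes: x right, y down, z forward; pixel columns grow to the right and rows downward; lengths in m; the calibration is good to about 2 mm. A picture is of the moment at which its call begins: read the wrist's pose just before it. get_calibration takes no time and is no camera call; for the wrist camera it gives the pose at the moment of the call.
- sign_off(): hands the job in; it is judged then, once.
The state is a dict: "clock": time; "joint_pos": joint angles; "qd": joint speeds; "joint_efforts": joint torques, N m; "eef_pos": TCP position; "orientation": TCP orientation; "ft_force": force on the tool from outside, world axes, zero at the start; "moment": the same for the moment, N m; "width": finger opening in m; "grasp_force": force on a finger pad.
Only numpy, scipy, OpenCV 4.12 (cv2) and the standard library are available. Lean on these libraries where they do the work, as an engineer would, in place of code of your own. Each camera call takes 0.05 s, during which the arm holds its last target. There are 200 camera calls.

TASK

Take the component-measuring tweezers out of their charging dock and squeeze them until the gap between the tips matches the two gold lands inside the white outline on the circuit board. Then, keeping them level, bring the tips straight down so that each spring pin presses lightly on its own land, with the tweezers touching nothing else on the board, and keep gap and hand still for at least two seconds for the reading. Finish like that, still holding the squeezed tweezers with both pins on the lands, and leave the solder spool, side cutters and dispenser where they are.

Things in the scene. Friction and masses are not known exactly. Their poses are not given: they have to be found in the camera images.
- tweezers: Measuring tweezers, 60 g, 142 mm long, level in the dock. Origin: underside centre of the black head (60 x 20 x 14 mm). Own x points to the tips, y to the left arm, z up. Two sprung steel arms, each with a flat blue finger pad outside at x 60-90, z 0-14 mm; 35 mm over the pads when open. The nose bends down from x 95 to two upright brass pins at x 110 mm. Centre of mass near x = 31 mm.
- tweezers_grip (a point): Point midway between the two blue finger pads, 75 mm ahead of the tweezers' origin and 7 mm above their underside: squeeze here across the tweezers' y. Each pad pushes back with about 4 N when open and 9 N at a 14 mm tip gap.
- squeeze_left (a joint): Squeeze angle of the left arm (rad); the right arm moves equally. 0 = sprung open, tip gap 28 mm; 0.0714 = tip gap 14 mm, finger pads parallel and 26 mm over them; limit 0.115. Per 0.01 rad the tip gap shrinks 1.96 mm and the width over the pads' middle 1.26 mm (1.56 mm of gap per mm at the pads).
- tip_left (a point): Lower end of the left (own +y side) brass spring pin, 2.8 mm thick. In the tweezers' frame at x = 109 to 110 mm, z = -26 mm when free, y = half the tip gap. Pins slide up into the arm by up to 4 mm: 0.15 N to start, 0.45 N fully in.
- tip_right (a point): Lower end of the right (own -y side) brass spring pin, otherwise as tip_left.
- dock: Charging dock, fixed: white block 70 x 34 mm on a 116 x 70 mm white foot. Origin: underside centre; x along the docked tweezers towards their tips. The head lies on its top (z = 40 mm) between grey cheeks 9 mm high, 1.5 mm clear each side, and a back stop, the arms on a ledge at x 38-56 mm. The finger pads hang free ahead of it. Lift straight up.
- board: Blue tray 204 x 166 mm, rim 18 mm high, fixed, with one green circuit board 150 x 110 mm on posts, top face at z = 16 mm. Origin: underside centre of the tray. Parts over 3 mm tall (up to 12 mm above the board) stand only along its far (+x) edge, a white connector, and 37 mm or more to either side of its centre line.
- outline: White printed rectangle 23 x 34 mm on the board's top face around the two lands; origin at its centre; same yaw as the board. The lands lie apart along its y (long) axis.
- land_left: Gold contact land at the outline's +y side, 12 mm (x) by 6 mm (y), 1.5 mm proud of the board, fixed. Origin: centre of its top face, z = 17.5 mm; axes as the outline's. The centres of the two lands are 11 to 19 mm apart, differing from board to board.
- land_right: Gold contact land at the outline's -y side, as land_left.
- solder_spool: Bystander: solder spool, 50 mm across, 42 mm high. Origin: underside centre.
- side_cutters: Bystander: yellow-handled side cutters lying flat, about 120 x 45 x 12 mm. Origin near the middle, underside.
- dispenser: Bystander: pink pump dispenser, 52 mm across, 133 mm high. Origin: underside centre.
There are look-alikes about, which are no part of the job. What is shaped like the tweezers but green or purple is not meant.

How it is judged:
By the outcome, as a careful person would: the job done as asked, in the order asked, and still so for the second after the job is handed in, while the arm keeps its last pose, push and grip.
It also fails if it takes over 48 s, if anything falls off the work surface, if the arm or the gripper's body presses on something with over 40 N, if the wrist force passes 120 N, or if a joint passes its speed limit or range.

## Working session

There is one attempt and no reset: what is moved stays moved. The work goes in short steps, Python scripts to look and compute and a tool call to move; the robot and the scene stay as the last step left them, time stands still between calls to the robot, and variables do not carry over. Pictures are saved under pics/ and viewed, at most 10 in all, crops included, and the job is handed in when it is done.

Besides the shell and the picture viewer there is one more tool, called after "Request:" by a JSON object that holds its "name" and its "arguments". step_arm: Moves the arm, as the interface text tells. Its arguments: {"type":"object","properties":{"motion":{"type":"array","items":{"type":"array","items":{"type":"array","items":{"type":"number"}}}},"squeeze":{"type":"number"}},"required":["motion"]}

```bash
mkdir -p pics; cat > h.py <<'E'
import numpy as np, cv2
from bench import *
def cal(n):
    c=get_calibration(n); f=210/np.tan(np.radians(c["vfov"])/2)
    return np.array([[f,0,c["cx"]],[0,f,c["cy"]],[0,0,1]]),np.array(c["dist_coeffs"],float),np.array(c["T"])
def ray(n,px,z,C=None):
    K,d,T=C or cal(n)
    p=cv2.undistortPoints(np.array(px,float).reshape(-1,1,2),K,d).reshape(-1,2)
    r=np.c_[p,np.ones(len(p))]@T[:3,:3].T; o=T[:3,3]
    return o+r*((z-o[2])/r[:,2])[:,None]
def proj(n,P,C=None):
    K,d,T=C or cal(n); R=T[:3,:3].T
    return cv2.projectPoints(np.array(P,float).reshape(-1,1,3),cv2.Rodrigues(R)[0],-R@T[:3,3],K,d)[0].reshape(-1,2)
E
python3 - <<'E'
from h import *
for n in("top","side"):
    cv2.imwrite(f"pics/{n}0.png",capture(n)); print(cal(n)[2].round(3).tolist())
print(state(),grip_point_offset)
E
```

```text
[[-0.018, -0.99, 0.142, 0.447], [-1.0, 0.019, 0.005, 0.092], [-0.008, -0.142, -0.99, 0.952], [0.0, 0.0, 0.0, 1.0]]
[[0.945, -0.228, 0.236, 0.333], [-0.328, -0.658, 0.678, -0.668], [0.001, -0.718, -0.696, 0.828], [0.0, 0.0, 0.0, 1.0]]
{'clock': 0.1, 'joint_pos': array([ 1.60561095e+00,  2.55719009e-01,  1.07140671e-01, -4.13128806e-04,
       -1.42393110e+00, -2.84605264e-01]), 'qd': array([ 0.00100739, -0.00278893,  0.00440605,  0.0023455 ,  0.0002195 ,
        0.00139868]), 'joint_efforts': array([-1.42285982e-03, -3.87603879e+01,  2.38473845e+01,  5.37775934e+00,
       -3.75546108e-03, -9.31451183e-07]), 'eef_pos': array([0.13579889, 0.53251039, 0.23047385]), 'orientation': array([ 8.78147160e-04,  9.92206540e-01, -1.24600988e-01, -6.54948585e-05]), 'ft_force': array([-0.96221494,  1.06851136, -0.76098827]), 'moment': array([-0.06086055,  0.00334611,  0.03948267]), 'grasp_force': 0.0, 'width': 0.0851814156772374} 0.0187
```

View pics/top0.png

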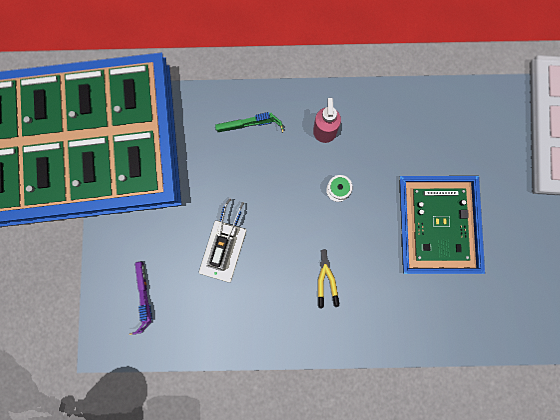

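View pics/side0.png

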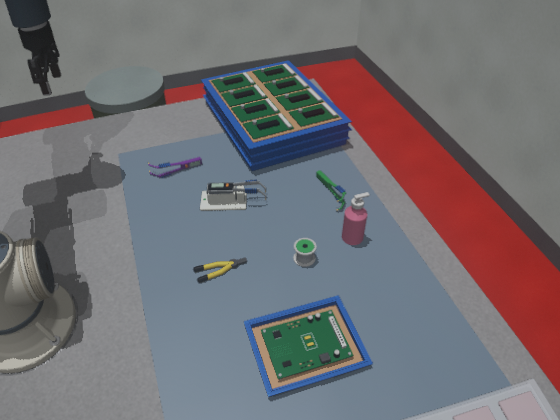

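Candidates for the tweezers: the black/white pair in the dock at top (224,240), a green look-alike at (250,123) and a purple one at (141,297), both lying loose. I choose the docked pair. The board with lands is at (442,224). The stacked boards on the left are not part of the job. Next is a close crop of both.

```bash
python3 - <<'E'
from h import *
im=np.mean([capture("top") for _ in range(3)],0).astype(np.uint8)
cv2.imwrite("pics/topavg.png",im)
a=cv2.resize(im[190:290,190:256],None,fx=6,fy=6,interpolation=cv2.INTER_CUBIC)
b=cv2.resize(im[170:280,398:490],None,fx=4,fy=4,interpolation=cv2.INTER_CUBIC)
o=np.zeros((600,780,3),np.uint8);o[:,:396]=a;o[:440,400:768]=b
cv2.imwrite("pics/c1.png",o)
E
```

```text
(no output)
```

View pics/c1.png

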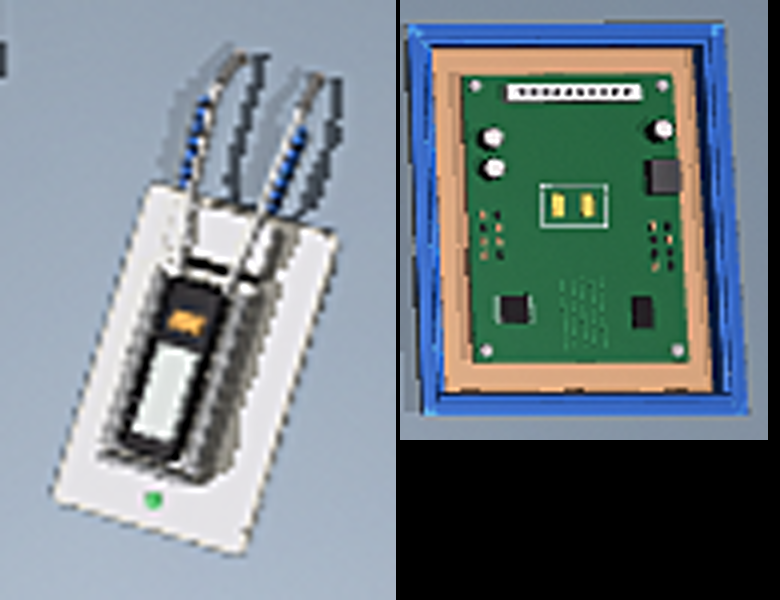

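The crop shows the black head with blue pads, tips toward the upper right. The foot corners are at crop (155,183), (340,235), (243,553) and (55,495). The lands are at about (558,206) and (588,206), with the outline at 541-607 by 184-227.

```bash
python3 - <<'E'
from h import *
s=lambda p,k,o:(np.array(p)+.5)/k-.5+np.array(o)
f=ray("top",s([(155,183),(340,235),(243,553),(55,495)],6,(190,190)),0.006)
print(f.round(4).tolist(),f.mean(0)); 
d=(f[0]+f[1]-f[2]-f[3]);print("dock yaw",np.degrees(np.arctan2(d[1],d[0])),np.linalg.norm(d)/2, np.linalg.norm(f[0]-f[1]))
p=ray("top",s([(199,140),(287,165)],6,(190,190)),0.052);print("pads",p,p.mean(0))
o=lambda x:s(np.array(x)-[400,0],4,(398,170))
b=ray("top",o([(460,75),(668,75),(690,362),(473,362)]),.016);d=b[0]+b[1]-b[2]-b[3]
print("board",b.mean(0),np.degrees(np.arctan2(d[1],d[0])),np.linalg.norm(d)/2,np.linalg.norm(b[0]-b[1]))
print("outl",ray("top",o([(541,184),(607,184),(607,227),(541,227)]),.016).mean(0))
l=ray("top",o([(558,206),(588,206)]),.0175);print(l)
C=cal("wrist");print(C[2].round(3).tolist()); 
E
```

```text
[[0.5549, 0.2429, 0.006], [0.5353, 0.178, 0.006], [0.4261, 0.2121, 0.006], [0.447, 0.2772, 0.006]] [0.49081151 0.22757817 0.006     ]
dock yaw -17.47860796342517 0.11382007989038631 0.06779802564732113
pads [[0.5638345  0.22088038 0.052     ]
 [0.55484612 0.19140985 0.052     ]] [0.55934031 0.20614511 0.052     ]
board [ 0.53695516 -0.22706419  0.016     ] -0.355694389903012 0.14965415157783368 0.10911705195549978
outl [ 0.54289833 -0.2281456   0.016     ]
[[ 0.54262442 -0.21932221  0.0175    ]
 [ 0.54232679 -0.23486959  0.0175    ]]
[[-0.248, -0.932, -0.264, 0.203], [-0.969, 0.239, 0.066, 0.516], [0.001, 0.272, -0.962, 0.373], [0.0, 0.0, 0.0, 1.0]]
```

Request:
{"name": "step_arm", "arguments": {"motion": [[[0.5, 0.2, 0.1, 0, 0, 0, 60], [1, 0.43, 0.15, 0, 0, 0, 60], [1, 0.43, 0.15, 0, 0, 0, 60], [1, 0.43, 0.15, 0, 0, 0, 60], [1, 0.43, 0.15, 0, 0, 0, 60], [1, 0.43, 0.15, 0, 0, 0, 60], [1, 0.43, 0.15, 0, 0, 0, 60], [1, 0.43, 0.15, 0, 0, 0, 60], [1, 0.43, 0.15, 0, 0, 0, 60], [1, 0.43, 0.15, 0, 0, 0, 60], [1, 0.43, 0.15, 0, 0, 0, 60], [0.5, 0.2, 0, 0, 0, 0.3, 60]]], "squeeze": 40}}

```text
clock: 1.75
eef_pos: [0.5169, 0.2392, 0.1663]
orientation: [0.001, 0.988, -0.152, -0.001]
ft_force: [-0.4, -0.0, -0.2]
width: 0.0602
grasp_force: 0.0
```

```bash
cat >> h.py <<'E'
from scipy.spatial.transform import Rotation as Ro
def plan(pos,yaw):
    "tool-unit shift and turn from the measured pose to pos, pointing down with tool x at yaw (deg)"
    s=state(); R=Ro.from_quat(np.roll(s["orientation"],-1))
    G=Ro.from_euler("z",yaw,degrees=True)*Ro.from_euler("x",180,degrees=True)
    print("tcp",s["eef_pos"].round(4),"t",s["clock"],"w",round(s["width"]*1e3,1),"grip",s["grasp_force"],"F",s["ft_force"].round(2))
    print("shift",(R.inv().apply(np.array(pos)-s["eef_pos"])/.04).round(2),"turn",(np.degrees((R.inv()*G).as_rotvec())/10).round(3))
E
python3 - <<'E'
from h import *
plan((.559,.206,.16),-17.5)
cv2.imwrite("pics/w1.png",cv2.resize(capture("wrist"),None,fx=1.4,fy=1.4,interpolation=cv2.INTER_CUBIC))
E
```

```text
tcp [0.5169 0.2392 0.1663] t 1.75 w 60.2 grip 0.0 F [-0.41 -0.04 -0.21]
shift [1.25 0.47 0.16] turn [ 0.009  0.005 -0.002]
```

View pics/w1.png

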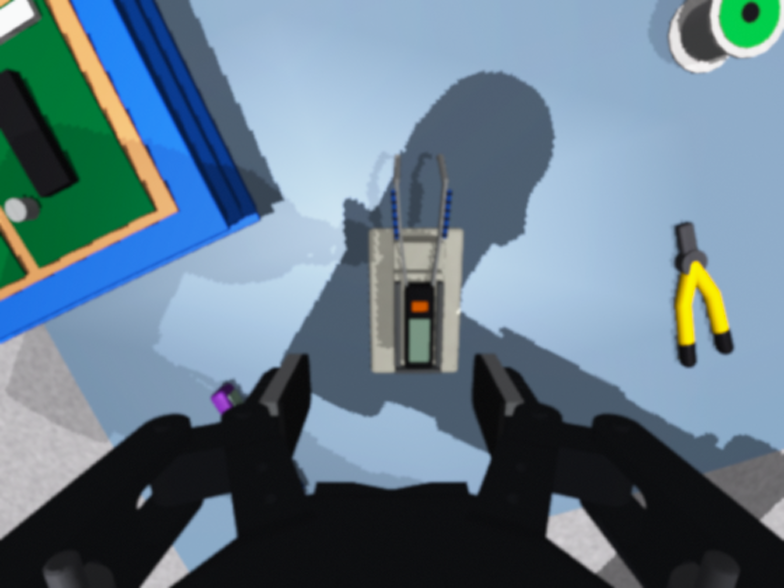

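The wrist view shows the docked tweezers: pads at (394,215) and (447,215), head centre line at x≈419. The board stack's corner is at (260,215), left of the pads.

```bash
python3 - <<'E'
from h import *
s=lambda p:(np.array(p)+.5)/1.4-.5
p=ray("wrist",s([(394,215),(447,215)]),.052);print("pads",p,p.mean(0),np.linalg.norm(p[0]-p[1]))
h=ray("wrist",s([(419,367),(420,284)]),.054);d=h[1]-h[0];print("head",h,np.degrees(np.arctan2(d[1],d[0])),np.linalg.norm(d))
f=ray("wrist",s([(371,229),(463,229),(457,372),(372,372)]),.005);d=f[0]+f[1]-f[2]-f[3]
print("foot",f.mean(0),np.degrees(np.arctan2(d[1],d[0])),np.linalg.norm(d)/2,np.linalg.norm(f[0]-f[1]))
t=ray("wrist",s([(398,156),(441,156)]),.05);print("tips",t.mean(0),np.linalg.norm(t[0]-t[1]))
for z in(.04,.07,.1):print(ray("wrist",s([(260,215)]),z))
E
```

```text
pads [[0.56483852 0.22113578 0.052     ]
 [0.55489084 0.18989979 0.052     ]] [0.55986468 0.20551779 0.052     ] 0.03278174804206875
head [[0.4629265  0.23568367 0.054     ]
 [0.51840497 0.21842278 0.054     ]] -17.282374002841618 0.05810162983239757
foot [0.49151625 0.22630335 0.005     ] -17.758097068047793 0.11551767203677832 0.06790431846885354
tips [0.59346263 0.19590672 0.05      ] 0.025895047970050777
[[0.59071322 0.3040855  0.04      ]]
[[0.58994606 0.29442734 0.07      ]]
[[0.5891789  0.28476917 0.1       ]]
```

Request:
{"name": "step_arm", "arguments": {"motion": [[[0.5, 0.16, 0, 0, 0, 0, 50], [0.5, 0.16, 0.3, 0.01, 0, 0, 50], [0.32, 0.16, 0.5, 0, 0, 0, 50], [0, 0, 0.7, 0, 0, 0, 50], [0, 0, 0.5, 0, 0, 0, 50], [0, 0, 0.3, 0, 0, 0, 50], [0, 0, 0, 0, 0, 0, 50], [0, 0, 0, 0, 0, 0, 50]]]}}

```text
clock: 2.8
eef_pos: [0.5612, 0.2083, 0.0761]
orientation: [-0.001, 0.989, -0.15, 0.001]
ft_force: [-0.5, -0.2, -0.1]
width: 0.05
grasp_force: 0.0
```

```bash
python3 - <<'E'
from h import *
plan((.5615,.205,.027),-17.5)
cv2.imwrite("pics/w2.png",cv2.resize(capture("wrist"),None,fx=1.4,fy=1.4,interpolation=cv2.INTER_CUBIC))
E
```

```text
tcp [0.5612 0.2083 0.0761] t 2.8 w 50.0 grip 0.0 F [-0.49 -0.16 -0.05]
shift [0.03 0.08 1.23] turn [-0.016 -0.007  0.021]
```

View pics/w2.png

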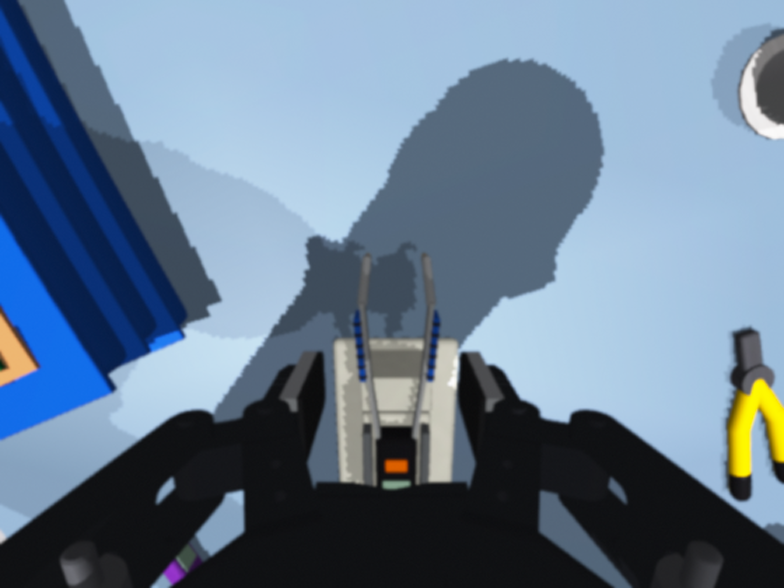

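The wrist view shows the tweezers pads centred at (397,345), about 6 px right of the finger centre. That matches the planned +0.08 shift.

Request:
{"name": "step_arm", "arguments": {"motion": [[[0.03, 0.08, 0, -0.016, -0.007, 0.021, 50], [0, 0, 0.3, 0, 0, 0, 50], [0, 0, 0.4, 0, 0, 0, 50], [0, 0, 0.33, 0, 0, 0, 50], [0, 0, 0.2, 0, 0, 0, 50], [0, 0, 0, 0, 0, 0, 50], [0, 0, 0, 0, 0, 0, 50]]]}}

```text
clock: 3.72
eef_pos: [0.561, 0.2048, 0.0265]
orientation: [0.0, 0.988, -0.152, -0.0]
ft_force: [0.3, 0.2, 1.0]
width: 0.0503
grasp_force: 0.0
```

```bash
python3 - <<'E'
from h import *
plan((.5615,.205,.027),-17.5)
cv2.imwrite("pics/w3.png",cv2.resize(capture("wrist"),None,fx=1.4,fy=1.4,interpolation=cv2.INTER_CUBIC))
E
```

```text
tcp [0.561  0.2048 0.0265] t 3.725 w 50.3 grip 0.0 F [0.29 0.22 1.03]
shift [ 0.01 -0.01 -0.01] turn [ 0.003  0.003 -0.001]
```

View pics/w3.png

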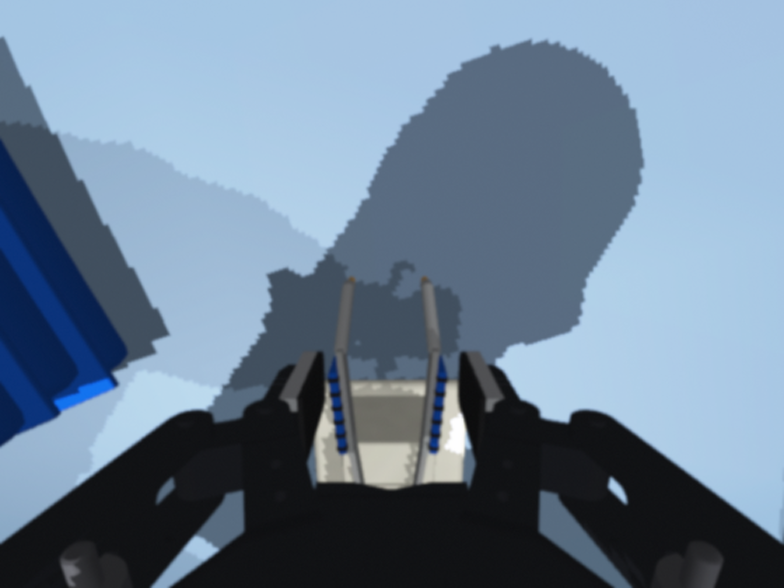

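```bash
python3 - <<'E'
from h import *
s=state();R=Ro.from_quat(np.roll(s["orientation"],-1))
P=[s["eef_pos"]+R.apply(v) for v in [(.011,.0255,0),(.011,.0255,-.005),(.011,-.0255,0),(.011,.0255,-.03),(-.011,.0255,0)]]
print((proj("wrist",P)+.5)*1.4-.5)
u=np.array([.954,-.301,0]);v=np.array([.301,.954,0])
# blue pad front/rear, top edges: left front(333,357) left rear(342,450), right (443,357),(434,450) on z .054
q=ray("wrist",(np.array([(333,357),(342,450),(443,357),(434,450)])+.5)/1.4-.5,.054)-s["eef_pos"]
print(q@u*1e3,q@v*1e3)
E
```

```text
[[458.95287928 343.49964453]
 [461.1424741  348.713138  ]
 [322.60280054 343.57498655]
 [474.58227119 380.76074687]
 [456.29812347 396.06724841]]
[ 17.74681029 -15.52934617  17.72345222 -15.54710759] [ 17.61775151  16.06634289 -15.95652752 -14.21400312]
```

Request:
{"name": "step_arm", "arguments": {"motion": [[[0.025, -0.015, 0.1, 0, 0, 0, 50], [0, 0, 0, 0, 0, 0, 44], [0, 0, 0, 0, 0, 0, 38], [0, 0, 0, 0, 0, 0, 35], [0, 0, 0, 0, 0, 0, 33], [0, 0, 0, 0, 0, 0, 31], [0, 0, 0, 0, 0, 0, 31], [0, 0, 0, 0, 0, 0, 31], [0, 0, 0, 0, 0, 0, 31]]]}}

```text
clock: 4.9
eef_pos: [0.5619, 0.205, 0.0222]
orientation: [0.0, 0.988, -0.152, -0.001]
ft_force: [0.6, -0.4, 1.4]
width: 0.0315
grasp_force: 5.6
```

Request:
{"name": "step_arm", "arguments": {"motion": [[[0, 0, -0.05, 0, 0, 0, 30], [0, 0, -0.1, 0, 0, 0, 30], [0, 0, -0.2, 0, 0, 0, 30], [0, 0, -0.3, 0, 0, 0, 30], [0, 0, -0.4, 0, 0, 0, 30], [0, 0, -0.5, 0, 0, 0, 30], [0, 0, -0.5, 0, 0, 0, 30], [0, 0, -0.5, 0, 0, 0, 30], [0, 0, -0.4, 0, 0, 0, 30], [0, 0, -0.2, 0, 0, 0, 30], [0, 0, 0, 0, 0, 0, 30], [0, 0, 0, 0, 0, 0, 30]]]}}

```text
clock: 6.4
eef_pos: [0.5615, 0.2048, 0.1472]
orientation: [0.001, 0.988, -0.152, -0.001]
ft_force: [0.0, -0.2, -1.1]
width: 0.0301
grasp_force: 5.7
```

```bash
python3 - <<'E'
from h import *
plan((.468,-.228,.15),0)
cv2.imwrite("pics/w4.png",cv2.resize(capture("wrist"),None,fx=1.4,fy=1.4,interpolation=cv2.INTER_CUBIC))
E
```

```text
tcp [0.5615 0.2048 0.1472] t 6.4 w 30.1 grip 5.736955180764198 F [ 0.01 -0.19 -1.12]
shift [ 1.03 11.02 -0.05] turn [ 0.01   0.016 -1.753]
```

View pics/w4.png

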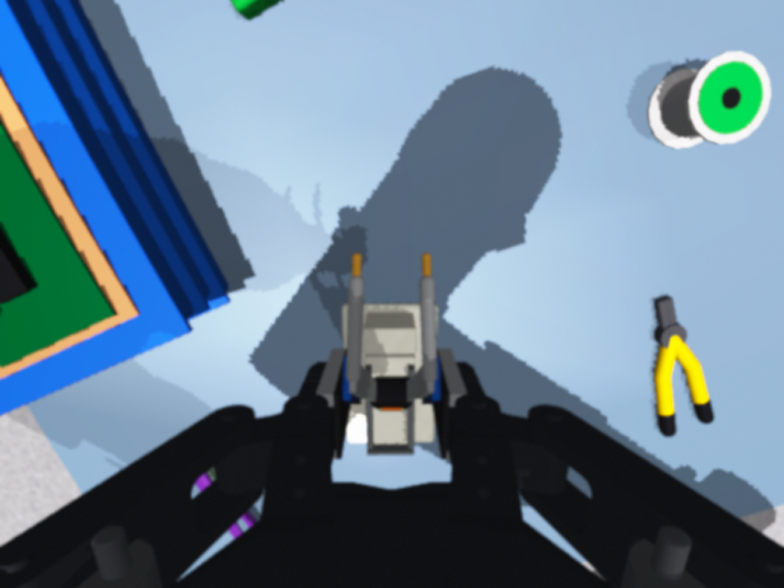

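The view shows the tweezers lifted, but the head is visible at (391,390). They have pitched nose-up in the grip. I'll estimate the angle.

```bash
cat >> h.py <<'E'
def tw(pts,a,gx=0.,gz=-.024,s=None):
    "tweezers points -> world; a=nose-up pitch deg about grip point, grip at tool (gx,0,gz)"
    s=s or state();R=Ro.from_quat(np.roll(s["orientation"],-1))
    q=(np.array(pts)-[75,0,7])/1e3*[1,-1,-1]     # in tool axes
    q=Ro.from_euler("y",a,degrees=True).apply(q)+[gx,0,gz]
    return s["eef_pos"]+R.apply(q)
E
python3 - <<'E'
from h import *
pts=[(109.5,10.5,-26),(109.5,10.5,-16),(95,12,7),(30,0,14),(30,0,0),(60,15,0),(90,15,0),(90,15,14)]
for a in(-30,-20,-10,0,10,20,30,40):print(a,tw(pts,a)[0][2].round(3),((proj("wrist",tw(pts,a))+.5)*1.4-.5).round().astype(int).tolist())
E
```

```text
-30 0.125 [[366, 319], [364, 314], [355, 342], [391, 563], [391, 547], [346, 449], [348, 359], [343, 354]]
-20 0.128 [[365, 303], [364, 302], [354, 341], [391, 555], [391, 533], [347, 444], [347, 355], [342, 358]]
-10 0.133 [[364, 289], [362, 291], [353, 343], [391, 544], [391, 517], [347, 437], [346, 353], [341, 363]]
0 0.138 [[363, 277], [361, 283], [352, 346], [391, 529], [391, 499], [348, 430], [345, 352], [340, 370]]
10 0.145 [[361, 267], [360, 277], [351, 351], [391, 513], [391, 481], [349, 423], [344, 352], [340, 379]]
20 0.152 [[360, 259], [358, 275], [350, 358], [391, 495], [391, 462], [349, 415], [343, 354], [339, 388]]
30 0.16 [[358, 256], [356, 277], [349, 368], [391, 477], [391, 443], [349, 407], [342, 358], [338, 398]]
40 0.168 [[356, 256], [354, 283], [348, 378], [391, 458], [391, 424], [350, 399], [341, 363], [338, 408]]
```

```bash
python3 - <<'E'
from h import *
w=capture("wrist");sd=capture("side")
c=proj("side",[state()["eef_pos"]])[0].astype(int);print(c)
a=cv2.resize(w[165:365,210:350],None,fx=2.9,fy=2.9,interpolation=cv2.INTER_CUBIC)
b=cv2.resize(sd[c[1]-50:c[1]+50,c[0]-60:c[0]+60][:,10:],None,fx=3.5,fy=3.5,interpolation=cv2.INTER_CUBIC)
o=np.zeros((600,800,3),np.uint8);o[:a.shape[0],:a.shape[1]]=a;o[:b.shape[0],410:410+b.shape[1]]=b[:,:390]
cv2.imwrite("pics/c2.png",o)
pts=[(109.5,10.5,-26),(109.5,10.5,-16),(30,0,14),(-30,0,14),(30,0,0)]
for k in(30,50,60,70,80,90):print(k,((proj("wrist",tw(pts,k))-[210,165]+.5)*2.9-.5).round().astype(int).tolist(),((proj("side",tw(pts,k))-c+[50,50]+.5)*3.5-.5+[410,0]).round().astype(int).tolist())
E
```

```text
[250 153]
30 [[133, 52], [129, 96], [201, 510], [201, 602], [201, 440]] [[656, 153], [649, 142], [523, 170], [449, 208], [534, 185]]
50 [[123, 65], [120, 132], [201, 430], [201, 452], [201, 361]] [[658, 132], [646, 124], [536, 187], [484, 241], [553, 197]]
60 [[118, 89], [116, 166], [201, 391], [201, 382], [201, 322]] [[655, 122], [642, 116], [545, 193], [506, 254], [564, 201]]
70 [[112, 128], [112, 213], [201, 352], [201, 314], [201, 284]] [[650, 112], [636, 108], [555, 198], [530, 263], [575, 203]]
80 [[107, 182], [108, 269], [201, 313], [201, 248], [201, 248]] [[644, 103], [628, 101], [566, 202], [556, 269], [587, 204]]
90 [[102, 249], [105, 333], [201, 276], [201, 184], [201, 213]] [[635, 96], [619, 96], [578, 204], [582, 272], [599, 203]]
```

View pics/c2.png

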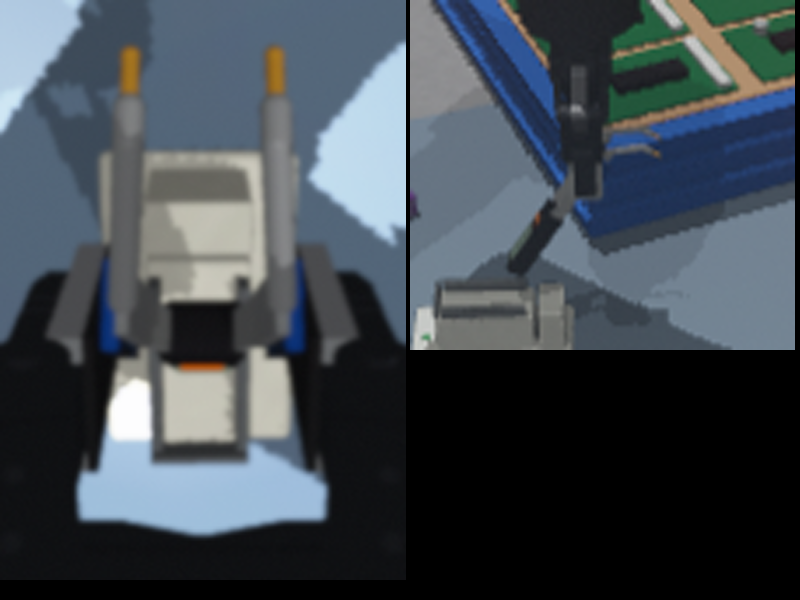

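```bash
cat > fit.py <<'E'
from h import *
from scipy.optimize import least_squares
s=state();c=np.array([250,153]);Cw=cal("wrist");Cs=cal("side")
def pr(v):
    a,gx,gz,g,L=v;g/=2
    pts=[(109.5,g,-26),(109.5,-g,-26),(109.5,g,-26+L),(109.5,-g,-26+L),(30,0,0),(30,0,14),(-30,-10,0)]
    P=tw(pts,a,gx/1e3,gz/1e3,s)
    return (proj("wrist",P,Cw)-[210,165]+.5)*2.9-.5,(proj("side",P,Cs)-c+[50,50]+.5)*3.5-.5+[410,0]
def res(v):
    w,d=pr(v);r=list((w[:6]-[(130,47),(275,47),(129,95),(275,95),(202,300),(202,362)]).ravel())
    return r+list((d[1]-(658,155)))+list(d[6]-(517,272))
for a0 in(30,60):
    f=least_squares(res,[a0,0,-24,21,10],loss="soft_l1",f_scale=4);print(f.x.round(1),f.cost,f.fun.round(1))
E
python3 fit.py
```

```text
[ 57.1   2.7 -14.   20.1   7.2] 37.76926506629624 [-1.4 -0.  -2.4 -0.1 -1.8  0.  -1.1 -0.1 -0.9 -0.2 -0.9  3.1  2.8  0.9
  4.4  6.7]
[ 57.1   2.7 -14.   20.1   7.2] 37.76926506624887 [-1.4 -0.  -2.4 -0.1 -1.8  0.  -1.1 -0.1 -0.9 -0.2 -0.9  3.1  2.8  0.9
  4.4  6.7]
```

```bash
python3 - <<'E'
from h import *
w=capture("wrist");g=cv2.cvtColor(w,cv2.COLOR_BGR2GRAY)
for y in(276,280,284,291,292,300,310,318):print(y,list(g[y,256:304]))
s=state();P=tw([(30,y,z) for z in(0,7,14) for y in(-10,0,10)],57.1,.0027,-.014,s);print(proj("wrist",P).round(1).tolist())
u=np.array([.954,-.301,0]);v=np.array([.301,.954,0]);o=np.array([.4907,.2271,0])
print("dock",proj("wrist",[o+u*x+v*y+[0,0,.049] for x in(-30,0) for y in(-.0115,0,.0115) for x in [x/1e3]]).round(1).tolist())
E
```

```text
276 [np.uint8(62), np.uint8(60), np.uint8(61), np.uint8(61), np.uint8(60), np.uint8(62), np.uint8(63), np.uint8(66), np.uint8(71), np.uint8(75), np.uint8(77), np.uint8(72), np.uint8(59), np.uint8(36), np.uint8(20), np.uint8(18), np.uint8(18), np.uint8(18), np.uint8(17), np.uint8(17), np.uint8(18), np.uint8(17), np.uint8(17), np.uint8(17), np.uint8(17), np.uint8(17), np.uint8(18), np.uint8(16), np.uint8(17), np.uint8(16), np.uint8(16), np.uint8(15), np.uint8(17), np.uint8(24), np.uint8(41), np.uint8(56), np.uint8(62), np.uint8(64), np.uint8(63), np.uint8(64), np.uint8(63), np.uint8(62), np.uint8(62), np.uint8(61), np.uint8(61), np.uint8(60), np.uint8(61), np.uint8(64)]
280 [np.uint8(63), np.uint8(61), np.uint8(61), np.uint8(60), np.uint8(62), np.uint8(63), np.uint8(68), np.uint8(73), np.uint8(76), np.uint8(77), np.uint8(77), np.uint8(74), np.uint8(59), np.uint8(36), np.uint8(22), np.uint8(19), np.uint8(19), np.uint8(19), np.uint8(18), np.uint8(19), np.uint8(19), np.uint8(18), np.uint8(19), np.uint8(19), np.uint8(19), np.uint8(19), np.uint8(19), np.uint8(19), np.uint8(19), np.uint8(18)
[... 4026 characters left out ...]
uint8(71), np.uint8(71), np.uint8(71), np.uint8(72), np.uint8(74), np.uint8(78), np.uint8(77), np.uint8(72), np.uint8(70), np.uint8(70), np.uint8(68), np.uint8(66), np.uint8(65), np.uint8(66), np.uint8(66), np.uint8(64), np.uint8(62), np.uint8(62), np.uint8(60), np.uint8(64), np.uint8(74), np.uint8(81), np.uint8(91), np.uint8(110), np.uint8(135), np.uint8(152), np.uint8(150), np.uint8(137), np.uint8(125), np.uint8(115), np.uint8(106), np.uint8(101)]
[[294.6, 268.0], [279.0, 268.1], [263.4, 268.1], [294.8, 279.2], [279.0, 279.2], [263.2, 279.2], [295.0, 290.6], [279.0, 290.6], [263.1, 290.6]]
dock [[291.1, 318.1], [279.1, 290.5], [266.7, 290.5], [291.5, 290.5], [279.1, 290.5], [266.7, 290.5]]
```

The fit gives about 57° nose-up. The tweezers pivoted about the front edge of the finger pads, because at 30 mm the tweezers' pads are not yet parallel. I'll rest the head's rear on the dock top and swing it level back into the dock along an arc. Then I'll regrasp nearer 26 mm, where the pads are parallel.

Request:
{"name": "step_arm", "arguments": {"motion": [[[-0.3, -0.02, 0, 0, 0, 0, 30], [-0.5, 0, 0, 0, 0, 0, 30], [-0.5, 0, 0, 0, 0, 0, 30], [0, 0, 0.2, 0, 0, 0, 30], [0, 0, 0.3, 0, 0, 0, 30], [0, 0, 0.2, 0, 0, 0, 30], [0, 0, 0.08, 0, 0, 0, 30], [0, 0, 0, 0, 0, 0, 30]]]}}

```text
clock: 7.6
eef_pos: [0.5146, 0.2214, 0.1179]
orientation: [-0.0, 0.988, -0.152, 0.001]
ft_force: [2.0, 0.1, 4.2]
width: 0.0302
grasp_force: 6.1
```

Request:
{"name": "step_arm", "arguments": {"motion": [[[0.13, 0, 0.1, 0, 0, 0, 30], [0.13, 0, 0.1, 0, 0, 0, 30], [0.17, 0, 0.17, 0, 0, 0, 30], [0.17, 0, 0.17, 0, 0, 0, 30], [0.14, 0, 0.2, 0, 0, 0, 30], [0.14, 0, 0.2, 0, 0, 0, 30], [0.1, 0, 0.22, 0, 0, 0, 30], [0.1, 0, 0.22, 0, 0, 0, 30], [0, 0, 0, 0, 0, 0, 30]]]}}

```text
clock: 8.72
eef_pos: [0.5532, 0.208, 0.0605]
orientation: [0.001, 0.988, -0.153, -0.002]
ft_force: [0.4, 0.2, -1.0]
width: 0.0302
grasp_force: 5.9
```

```bash
python3 - <<'E'
from h import *
plan((.5619,.205,.0222),-17.5)
w=capture("wrist");sd=capture("side")
c=proj("side",[state()["eef_pos"]])[0].astype(int);print(c)
a=cv2.resize(w[165:365,210:350],None,fx=2.9,fy=2.9,interpolation=cv2.INTER_CUBIC)
b=cv2.resize(sd[c[1]-70:c[1]+60,c[0]-60:c[0]+60][:,10:],None,fx=3.5,fy=3.5,interpolation=cv2.INTER_CUBIC)
o=np.zeros((600,800,3),np.uint8);o[:a.shape[0],:a.shape[1]]=a;o[:b.shape[0],410:410+b.shape[1]]=b[:,:390]
cv2.imwrite("pics/c3.png",o)
E
```

```text
tcp [0.5532 0.208  0.0605] t 8.725 w 30.2 grip 5.870906934142113 F [ 0.43  0.17 -0.96]
shift [0.23 0.   0.96] turn [ 0.014  0.016 -0.005]
[248 181]
```

View pics/c3.png

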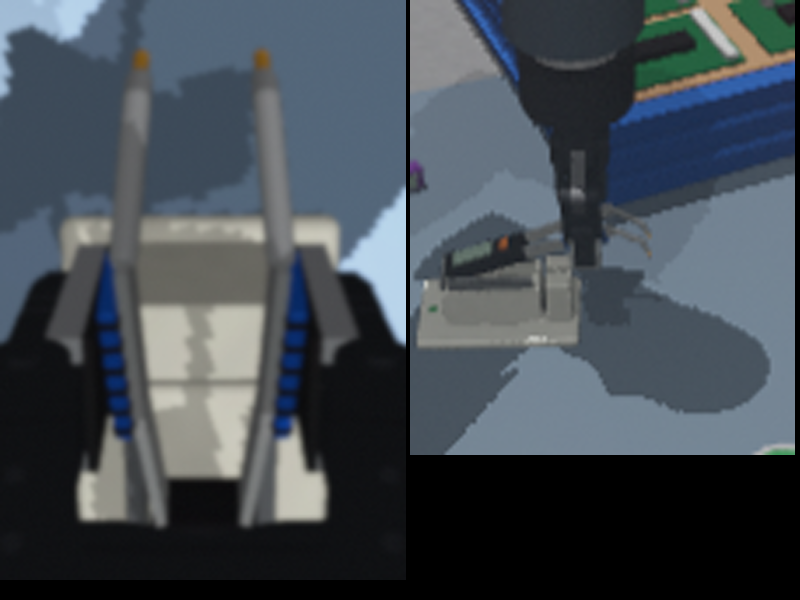

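The crop shows the head rear resting on the dock top, with the pitch down to about 20°. I'll finish the arc, open so it settles in the dock, then regrip.

Request:
{"name": "step_arm", "arguments": {"motion": [[[0.07, 0, 0.2, 0, 0, 0, 30], [0.07, 0, 0.22, 0, 0, 0, 30], [0.05, 0, 0.22, 0, 0, 0, 30], [0.03, 0, 0.2, 0, 0, 0, 30], [0.01, 0, 0.1, 0, 0, 0, 30], [0, 0, 0, 0, 0, 0, 30]]]}}

```text
clock: 9.57
eef_pos: [0.5622, 0.2054, 0.0237]
orientation: [0.001, 0.988, -0.152, -0.001]
ft_force: [-0.3, -0.1, 0.2]
width: 0.0303
grasp_force: 5.9
```

Request:
{"name": "step_arm", "arguments": {"motion": [[[0, 0, 0, 0, 0, 0, 34], [0, 0, 0, 0, 0, 0, 42], [0, 0, 0, 0, 0, 0, 46], [0, 0, 0, 0, 0, 0, 46], [0, 0, 0, 0, 0, 0, 46]]]}}

```text
clock: 10.2
eef_pos: [0.5624, 0.2056, 0.0241]
orientation: [0.0, 0.988, -0.152, -0.001]
ft_force: [-0.2, 1.0, 0.2]
width: 0.0461
grasp_force: 0.0
```

```bash
cat > seg.py <<'E'
from h import *
plan((.5619,.205,.0222),-17.5)
w=capture("wrist");b,g,r=[w[...,i].astype(int) for i in range(3)]
m=((b>70)&(b>1.8*r)&(b>1.4*g))[230:345,200:350]
n,_,st,ce=cv2.connectedComponentsWithStats(m.astype(np.uint8))
bb=[(x[:4]+[200,230,0,0]).tolist() for x in st[1:] if x[4]>12];print("blue",bb)
m=((r>90)&(r>1.3*g)&(g>1.3*b))[150:300,200:350]
n,_,st,ce=cv2.connectedComponentsWithStats(m.astype(np.uint8))
print("brass",[((x[:5]+[200,150,0,0,0]).tolist(),(c+[200,150]).round(1).tolist()) for x,c in zip(st[1:],ce[1:]) if x[4]>4])
E
python3 seg.py; python3 - <<'E'
from h import *
for a in(0,5,10):print(a,proj("wrist",tw([(60,17.5,14),(90,17.5,14),(60,-17.5,14),(90,-17.5,14),(90,17.5,0),(109.5,14,-26),(109.5,-14,-26)],a,0,-.0248)).round(1).tolist())
E
```

```text
tcp [0.5624 0.2056 0.0241] t 10.2 w 46.1 grip 0.0 F [-0.23  0.96  0.2 ]
shift [-0.01  0.02  0.05] turn [ 0.006  0.007 -0.002]
blue [[236, 252, 7, 16], [316, 252, 8, 16], [236, 270, 8, 8], [315, 270, 8, 8], [239, 281, 7, 8], [313, 281, 7, 8], [240, 291, 7, 8], [312, 291, 7, 8], [241, 301, 7, 8], [311, 301, 6, 8], [243, 311, 6, 7], [310, 311, 6, 7]]
brass []
0 [[239.7, 326.4], [236.7, 265.3], [318.2, 326.4], [321.0, 265.2], [240.9, 251.8], [252.4, 197.9], [305.4, 197.9]]
5 [[240.1, 325.6], [236.4, 268.1], [317.8, 325.5], [321.3, 268.1], [240.5, 251.8], [251.7, 194.1], [306.1, 194.1]]
10 [[240.5, 324.5], [236.0, 271.2], [317.3, 324.4], [321.7, 271.1], [240.1, 252.2], [251.0, 190.7], [306.8, 190.7]]
```

Request:
{"name": "step_arm", "arguments": {"motion": [[[0, 0.01, 0.03, 0, 0, 0, 40], [0, 0, 0, 0, 0, 0, 35], [0, 0, 0, 0, 0, 0, 32], [0, 0, 0, 0, 0, 0, 29], [0, 0, 0, 0, 0, 0, 27], [0, 0, 0, 0, 0, 0, 26], [0, 0, 0, 0, 0, 0, 26], [0, 0, 0, 0, 0, 0, 26]]]}}

```text
clock: 11.25
eef_pos: [0.5625, 0.2053, 0.0231]
orientation: [0.0, 0.988, -0.152, -0.0]
ft_force: [-0.8, 1.1, 3.6]
width: 0.0261
grasp_force: 8.8
```

```bash
python3 seg.py
```

```text
tcp [0.5625 0.2053 0.0231] t 11.25 w 26.1 grip 8.759725391864777 F [-0.75  1.12  3.62]
shift [-0.01  0.01  0.02] turn [ 0.003  0.004 -0.002]
blue [[249, 252, 7, 16], [304, 252, 7, 16], [249, 271, 7, 8], [304, 271, 7, 8], [249, 281, 7, 8], [303, 282, 7, 7], [250, 292, 7, 7], [303, 292, 7, 8], [250, 302, 7, 7], [303, 302, 6, 7], [250, 312, 7, 7], [302, 312, 7, 7], [303, 321, 5, 3]]
brass []
```

Request:
{"name": "step_arm", "arguments": {"motion": [[[0, 0, -0.05, 0, 0, 0, 26], [0, 0, -0.1, 0, 0, 0, 26], [0, 0, -0.15, 0, 0, 0, 26], [0, 0, -0.1, 0, 0, 0, 26], [0, 0, 0, 0, 0, 0, 26]]]}}

```text
clock: 11.92
eef_pos: [0.5626, 0.2053, 0.0394]
orientation: [0.0, 0.988, -0.152, -0.0]
ft_force: [-0.3, 0.2, -0.3]
width: 0.0265
grasp_force: 8.5
```

```bash
python3 seg.py
```

```text
tcp [0.5626 0.2053 0.0394] t 11.925 w 26.5 grip 8.453317880630493 F [-0.26  0.22 -0.31]
shift [-0.01  0.01  0.43] turn [ 0.002  0.004 -0.002]
blue [[249, 252, 7, 16], [304, 252, 7, 16], [249, 271, 7, 8], [304, 271, 7, 8], [249, 282, 7, 7], [303, 282, 7, 7], [250, 292, 7, 7], [303, 292, 7, 8], [250, 302, 7, 7], [303, 302, 6, 7], [250, 312, 7, 7], [302, 312, 7, 7], [303, 321, 5, 3]]
brass []
```

Request:
{"name": "step_arm", "arguments": {"motion": [[[0, 0, -0.1, 0, 0, 0, 26], [0, 0, -0.2, 0, 0, 0, 26], [0, 0, -0.3, 0, 0, 0, 26], [0, 0, -0.4, 0, 0, 0, 26], [0, 0, -0.4, 0, 0, 0, 26], [0, 0, -0.4, 0, 0, 0, 26], [0, 0, -0.3, 0, 0, 0, 26], [0, 0, -0.2, 0, 0, 0, 26], [0, 0, -0.1, 0, 0, 0, 26], [0, 0, 0, 0, 0, 0, 26]]]}}

```text
clock: 13.22
eef_pos: [0.5624, 0.2053, 0.1348]
orientation: [0.0, 0.988, -0.152, -0.001]
ft_force: [-0.7, -0.6, 0.1]
width: 0.0263
grasp_force: 8.5
```

```bash
python3 seg.py; python3 - <<'E'
from h import *
print(ray("top",[(330,110)],.13),ray("top",[(340,188)],.042)); plan((.468,-.228,.13),0)
E
```

```text
tcp [0.5624 0.2053 0.1348] t 13.225 w 26.3 grip 8.454635739326477 F [-0.67 -0.6   0.1 ]
shift [-0.01  0.01  2.81] turn [ 0.006  0.008 -0.002]
blue [[249, 252, 7, 16], [304, 252, 7, 16], [249, 271, 7, 7], [304, 271, 6, 8], [249, 282, 7, 7], [303, 282, 7, 7], [250, 292, 7, 7], [303, 292, 7, 7], [250, 302, 7, 7], [303, 302, 6, 7], [251, 312, 6, 7], [302, 312, 7, 7], [303, 321, 5, 4]]
brass []
[[0.74636286 0.00663502 0.13      ]] [[ 0.61188678 -0.01746758  0.042     ]]
tcp [0.5622 0.2052 0.1344] t 13.275 w 26.4 grip 8.453906178474426 F [-0.39  0.03 -0.47]
shift [ 1.02 11.04  0.13] turn [ 0.007  0.012 -1.753]
```

Request:
{"name": "step_arm", "arguments": {"motion": [[[0.085, 0.2, 0, 0, 0, 0, 26], [0.085, 0.4, 0, 0, 0, 0, 26], [0.085, 0.6, 0, 0, 0, 0, 26], [0.085, 0.8, 0, 0, 0, 0, 26], [0.085, 0.8, 0, 0, 0, 0, 26], [0.085, 0.8, 0, 0, 0, 0, 26], [0.085, 0.8, 0, 0, 0, 0, 26], [0.085, 0.8, 0, 0, 0, 0, 26], [0.085, 0.8, 0, 0, 0, 0, 26], [0.085, 0.8, 0, 0, 0, 0, 26], [0.085, 0.8, 0, 0, 0, 0, 26], [0.085, 0.8, 0, 0, 0, 0, 26]]]}}

```text
clock: 14.78
eef_pos: [0.4989, -0.1296, 0.1354]
orientation: [0.0, 0.988, -0.153, -0.001]
ft_force: [0.0, 0.1, 0.1]
width: 0.0259
grasp_force: 8.5
```

Request:
{"name": "step_arm", "arguments": {"motion": [[[0, 0.8, 0, 0, 0, -0.1, 26], [0, 0.7, 0, 0, 0, -0.15, 26], [0, 0.5, 0, 0, 0, -0.2, 26], [0, 0.35, 0, 0, 0, -0.25, 26], [0, 0.2, 0, 0, 0, -0.25, 26], [0, 0.1, 0, 0, 0, -0.25, 26], [0, 0, 0, 0, 0, -0.25, 26], [0, 0, 0, 0, 0, -0.2, 26], [0, 0, 0, 0, 0, -0.1, 26], [0, 0, 0, 0, 0, 0, 26]]]}}

```text
clock: 16.02
eef_pos: [0.472, -0.2297, 0.1354]
orientation: [0.0, 1.0, -0.0, -0.001]
ft_force: [-0.1, -0.6, -0.9]
width: 0.0261
grasp_force: 8.5
```

```bash
python3 seg.py; python3 - <<'E'
from h import *
plan((.468,-.228,.12),0)
w=capture("wrist");cv2.imwrite("pics/w5raw.png",w)
o=np.array([.5425,-.2275,.0175]);C=cal("wrist")
print(proj("wrist",[o,o+[0,.0078,0],o-[0,.0078,0]],C).round(1).tolist())
print("tips",proj("wrist",tw([(109.5,7,-26),(109.5,-7,-26)],0,.001,-.0248),C).round(1).tolist())
cv2.imwrite("pics/w5.png",cv2.resize(w[120:330,180:380],None,fx=2.85,fy=2.85,interpolation=cv2.INTER_CUBIC))
E
```

```text
tcp [ 0.472  -0.2297  0.1354] t 16.025 w 26.1 grip 8.460011333227158 F [-0.06 -0.62 -0.91]
shift [  2.24 -10.87   2.82] turn [0.005 0.007 1.746]
blue [[200, 230, 56, 15], [263, 230, 33, 15], [303, 230, 47, 16], [248, 251, 8, 17], [304, 252, 7, 16], [249, 271, 7, 8], [304, 271, 7, 8], [249, 281, 7, 9], [303, 281, 7, 9], [249, 292, 7, 8], [303, 292, 7, 8], [250, 302, 7, 7], [302, 302, 8, 8], [249, 312, 8, 12], [302, 312, 7, 8], [303, 321, 5, 3]]
brass [([202, 150, 49, 78, 1321], [215.2, 196.6]), ([337, 150, 13, 60, 645], [343.8, 180.8]), ([310, 219, 5, 10, 33], [312.1, 223.6]), ([267, 228, 14, 1, 14], [273.5, 228.0]), ([324, 228, 24, 2, 29], [334.7, 228.8])]
tcp [ 0.4721 -0.2297  0.1353] t 16.075 w 26.2 grip 8.459930419921875 F [-0.42 -0.59 -0.03]
shift [-0.1  -0.04  0.38] turn [ 0.004  0.008 -0.004]
[[276.4, 128.5], [267.3, 128.5], [285.5, 128.5]]
tips [[265.7, 196.0], [292.3, 196.0]]
```

```bash
cat > lands.py <<'E'
from h import *
def lands(w,roi):
    x0,y0,x1,y1=roi;c=w[y0:y1,x0:x1].astype(int);b,g,r=c[...,0],c[...,1],c[...,2]
    m=((r>120)&(g>95)&(b<.65*g)&(r<1.6*g)).astype(np.uint8)
    n,_,st,ce=cv2.connectedComponentsWithStats(m)
    return [((s[:5]+[x0,y0,0,0,0]).tolist(),(q+[x0,y0]).round(2).tolist()) for s,q in zip(st[1:],ce[1:]) if s[4]>15]
E
python3 - <<'E'
from lands import *
w=cv2.imread("pics/w5raw.png");L=lands(w,(240,90,320,165));print(L)
for l in L:print(ray("wrist",[l[1]],.0175))
t=cv2.imread("pics/topavg.png");M=lands(t,(420,205,460,240));print(M)
for l in M:print(ray("top",[l[1]],.0175))
# outline (white) in wrist
g=cv2.cvtColor(w,cv2.COLOR_BGR2GRAY);m=((w.min(2)>130)).astype(np.uint8)[100:165,235:325]
n,lab,st,ce=cv2.connectedComponentsWithStats(m)
for i in range(1,n):
    if st[i,4]>20:
        pts=(np.argwhere(lab==i)[:,::-1]+[235,100]).astype(np.float32);r=cv2.minAreaRect(pts);q=ray("wrist",cv2.boxPoints(r),.016);print(st[i],r,q[:,:2].round(4).tolist(),q.mean(0))
E
```

```text
[([264, 120, 8, 15, 118], [267.44, 127.0]), ([282, 120, 8, 16, 118], [285.48, 127.13])]
[[ 0.54375415 -0.21982907  0.0175    ]]
[[ 0.54362265 -0.23528466  0.0175    ]]
[([436, 218, 3, 6, 17], [436.94, 220.65]), ([443, 218, 4, 6, 20], [444.5, 220.7])]
[[ 0.54362167 -0.21900381  0.0175    ]]
[[ 0.54321738 -0.2346708   0.0175    ]]
[23 13 40 18 93] ((275.172119140625, 115.51514434814453), (15.662444114685059, 42.1124267578125), 70.25315856933594) [[0.5535, -0.2073], [0.565, -0.241], [0.553, -0.2457], [0.5413, -0.2116]] [ 0.55319939 -0.22639505  0.016     ]
[61 18  2 14 27] ((296.5, 124.5), (13.0, 1.0), 90.0) [[0.5512, -0.2443], [0.5512, -0.2451], [0.5404, -0.2453], [0.5404, -0.2444]] [ 0.54579647 -0.24478764  0.016     ]
[48 36 14  6 32] ((289.5, 138.5), (5.0, 13.0), 90.0) [[0.5362, -0.2332], [0.5362, -0.2445], [0.5319, -0.2445], [0.532, -0.2332]] [ 0.53406961 -0.23885309  0.016     ]
```

View pics/w5.png

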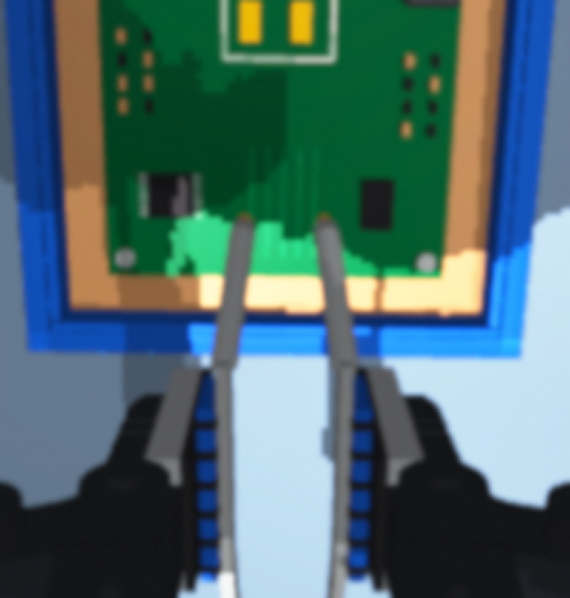

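The crop shows lands at about (250,22) and (301,22), inside the outline, and the pin tips at (244,218) and (325,218). The tweezers are level and the blue pads are where they were in the dock. Land spacing is 15.5 mm, so the pad width should be about 27 mm. I'll squeeze to that while approaching.

Request:
{"name": "step_arm", "arguments": {"motion": [[[0.15, -0.02, 0, 0, 0, 0.04, 26.5], [0.3, -0.02, 0, 0, 0, 0, 26.8], [0.29, -0.02, 0.1, 0, 0, 0, 27], [0.15, 0, 0.3, 0, 0, 0, 27], [0, 0, 0.4, 0, 0, 0, 27], [0, 0, 0.4, 0, 0, 0, 27], [0, 0, 0.4, 0, 0, 0, 27], [0, 0, 0.3, 0, 0, 0, 27], [0, 0, 0.2, 0, 0, 0, 27], [0, 0, 0.1, 0, 0, 0, 27], [0, 0, 0, 0, 0, 0, 27], [0, 0, 0, 0, 0, 0, 27]]]}}

```text
clock: 17.62
eef_pos: [0.5081, -0.2276, 0.0477]
orientation: [0.0, 1.0, -0.004, -0.0]
ft_force: [0.9, 0.2, 0.3]
width: 0.0272
grasp_force: 7.5
```

```bash
python3 seg.py; python3 - <<'E'
from lands import *
plan((.5077,-.2276,.0248),-.4)
w=capture("wrist");cv2.imwrite("pics/w6raw.png",w)
L=lands(w,(240,120,320,215));print(L)
for l in L:print(ray("wrist",[l[1]],.0175))
print("tips",proj("wrist",tw([(109.5,7.75,-26),(109.5,-7.75,-26),(109.5,7.75,-18),(109.5,-7.75,-18)],0,.0015,-.0242)).round(1).tolist())
hsv=cv2.cvtColor(w,cv2.COLOR_BGR2HSV)
for y in range(184,206,2):print(y,[tuple(map(int,w[y,x])) for x in range(260,272,2)])
E
```

```text
tcp [ 0.5081 -0.2276  0.0477] t 17.625 w 27.2 grip 7.53708153963089 F [0.87 0.24 0.28]
shift [  1.27 -10.82   0.63] turn [0.006 0.002 1.708]
blue [[247, 251, 7, 18], [305, 252, 8, 17], [247, 270, 8, 9], [304, 271, 8, 9], [248, 281, 7, 9], [304, 281, 8, 9], [248, 291, 7, 9], [304, 292, 7, 8], [248, 302, 8, 8], [303, 302, 8, 8], [240, 311, 17, 28], [301, 312, 19, 28], [263, 315, 33, 25]]
brass [([261, 179, 9, 19, 126], [265.2, 188.5]), ([200, 193, 3, 5, 13], [201.2, 195.0]), ([287, 193, 9, 5, 33], [290.7, 195.1]), ([214, 204, 3, 5, 13], [214.8, 206.0]), ([344, 204, 3, 5, 13], [345.0, 206.0]), ([201, 215, 3, 5, 13], [202.2, 217.0]), ([214, 215, 3, 5, 13], [215.2, 217.0]), ([202, 226, 3, 5, 14], [203.1, 227.9]), ([342, 236, 2, 4, 8], [342.5, 237.5])]
tcp [ 0.5081 -0.2276  0.0477] t 17.675 w 27.1 grip 7.536860704421997 F [-0.11 -1.44 -1.  ]
shift [-0.01  0.    0.57] turn [ 0.005  0.003 -0.002]
[([260, 177, 12, 21, 205], [265.57, 186.8]), ([286, 178, 12, 21, 226], [291.04, 187.35])]
[[ 0.54433724 -0.21981594  0.0175    ]]
[[ 0.5438786  -0.23506403  0.0175    ]]
tips [[264.3, 194.8], [293.6
[... 434 characters left out ...]
2 [(31, 107, 110), (8, 151, 202), (4, 156, 212), (2, 157, 212), (3, 156, 212), (21, 134, 170)]
194 [(32, 107, 110), (12, 147, 197), (14, 143, 195), (9, 150, 204), (2, 156, 211), (20, 134, 169)]
196 [(40, 102, 97), (53, 123, 156), (66, 108, 135), (48, 122, 161), (16, 148, 198), (21, 131, 165)]
198 [(68, 91, 70), (97, 105, 107), (103, 104, 105), (90, 104, 111), (51, 109, 119), (33, 102, 100)]
200 [(98, 104, 92), (121, 120, 118), (123, 122, 120), (110, 110, 107), (69, 86, 58), (39, 76, 12)]
202 [(113, 114, 108), (127, 125, 124), (129, 127, 126), (117, 116, 114), (75, 90, 63), (44, 78, 14)]
204 [(118, 119, 115), (128, 126, 125), (129, 128, 126), (121, 121, 118), (115, 129, 111), (114, 135, 110)]
```

```bash
python3 - <<'E'
from lands import *
w=cv2.imread("pics/w6raw.png").astype(int)
for y in(196,197,198,199,200):
    for a,b in((254,276),(282,304)):print(y,a,[int(w[y,x].max()-w[y,x].min()) for x in range(a,b)],[int(w[y,x,0]) for x in range(a,b)])
for g in(14,15.5,17):print(g,proj("wrist",tw([(109.5,s*g/2,z) for z in(-26,-20,-16) for s in(1,-1)],0,.0015,-.0242)).round(1).tolist())
E
```

```text
196 254 [30, 53, 73, 75, 66, 44, 62, 97, 103, 84, 69, 80, 113, 154, 182, 182, 144, 71, 47, 71, 74, 74] [104, 56, 40, 38, 39, 38, 40, 46, 53, 62, 66, 62, 48, 30, 16, 13, 21, 32, 37, 38, 38, 39]
196 282 [74, 72, 55, 59, 117, 180, 205, 209, 206, 187, 153, 111, 81, 66, 46, 31, 47, 64, 72, 74, 74, 73] [38, 38, 37, 34, 25, 11, 3, 1, 2, 14, 30, 46, 57, 60, 60, 55, 48, 42, 40, 38, 38, 39]
197 254 [29, 53, 72, 74, 70, 46, 41, 48, 45, 32, 24, 31, 60, 102, 135, 146, 119, 66, 49, 72, 75, 75] [103, 57, 40, 39, 39, 42, 53, 67, 80, 85, 88, 85, 73, 53, 34, 23, 26, 32, 38, 39, 38, 38]
197 282 [74, 74, 57, 56, 102, 157, 177, 179, 173, 148, 106, 60, 34, 25, 15, 14, 32, 51, 68, 74, 74, 73] [39, 38, 38, 35, 27, 18, 13, 12, 17, 31, 52, 71, 80, 83, 83, 78, 65, 50, 41, 38, 39, 39]
198 254 [29, 54, 73, 73, 67, 46, 23, 15, 10, 5, 2, 7, 21, 44, 68, 80, 69, 52, 58, 73, 75, 75] [103, 56, 39, 39, 41, 50, 68, 87, 97, 102, 103, 99, 90, 73, 51, 37, 33, 36, 39, 38, 38, 38]
198 282 [74, 74, 62, 48, 65, 96, 109, 111, 103, 82, 50, 21, 7, 3, 2, 7, 18, 35, 57, 71, 74, 73] [39, 39, 37, 36, 32, 29, 28, 28, 35, 51, 72, 89, 9
[... 388 characters left out ...]
 108, 85, 58, 43, 39, 39]
200 254 [28, 53, 71, 71, 54, 30, 12, 4, 3, 2, 3, 3, 3, 11, 28, 49, 64, 70, 74, 74, 74, 75] [102, 56, 41, 39, 49, 72, 98, 114, 121, 123, 123, 119, 110, 92, 69, 48, 39, 39, 38, 39, 38, 38]
200 282 [75, 74, 75, 73, 67, 62, 60, 56, 41, 23, 8, 2, 2, 3, 3, 3, 5, 14, 34, 57, 73, 74] [39, 39, 38, 38, 38, 38, 39, 42, 52, 74, 97, 114, 125, 134, 138, 138, 129, 105, 72, 48, 39, 39]
14 [[265.7, 194.8], [292.2, 194.8], [265.2, 197.3], [292.7, 197.3], [264.8, 199.1], [293.1, 199.1]]
15.5 [[264.3, 194.8], [293.6, 194.8], [263.7, 197.3], [294.2, 197.3], [263.3, 199.1], [294.6, 199.1]]
17 [[262.9, 194.8], [295.0, 194.8], [262.2, 197.3], [295.7, 197.3], [261.8, 199.1], [296.1, 199.1]]
```

```bash
cat > avg.py <<'E'
from h import *
F=[]
for _ in range(14): capture("side"); F.append(np.r_[state()["ft_force"],state()["moment"]])
F=np.array(F);print(F.mean(0).round(3),(F.std(0)/len(F)**.5).round(3)); plan((.508,-.2274,.0246),-.4)
E
python3 avg.py
```

```text
[ 0.002 -0.092 -0.525  0.009 -0.017  0.   ] [0.112 0.134 0.138 0.006 0.007 0.007]
tcp [ 0.5077 -0.2275  0.0472] t 18.425 w 27.0 grip 7.5351400673389435 F [-0.01  0.04 -0.71]
shift [ 0.01 -0.    0.57] turn [ 0.004  0.009 -0.002]
```

Request:
{"name": "step_arm", "arguments": {"motion": [[[0, -0.01, 0.05, 0, 0, 0, 26.8], [0, 0, 0.1, 0, 0, 0, 26.8], [0, 0, 0.15, 0, 0, 0, 26.8], [0, 0, 0.1, 0, 0, 0, 26.8], [0, 0, 0.06, 0, 0, 0, 26.8], [0, 0, 0, 0, 0, 0, 26.8], [0, 0, 0, 0, 0, 0, 26.8]]]}}

```text
clock: 19.3
eef_pos: [0.5078, -0.2271, 0.029]
orientation: [0.0, 1.0, -0.004, -0.001]
ft_force: [-0.1, 0.5, -0.6]
width: 0.0272
grasp_force: 7.6
```

```bash
python3 seg.py | grep -v brass; python3 - <<'E'
from lands import *
plan((.508,-.2274,.0246),-.4)
w=capture("wrist");cv2.imwrite("pics/w7raw.png",w)
L=lands(w,(240,140,320,215));print(L)
print("tips",proj("wrist",tw([(109.5,s*7.75,z) for z in(-26,-20,-16) for s in(1,-1)],0,.0015,-.0242)).round(1).tolist())
o=np.array([.5439,-.2275,.0175]);print("land",proj("wrist",[o+[x,y,0] for y in(.00775,-.00775) for x in(-.006,0,.006)]).round(1).tolist())
w=w.astype(int)
for y in(198,200):
    for a,b in((254,276),(282,304)):print(y,a,[int(w[y,x,0]) for x in range(a,b)])
print([tuple(map(int,w[y,264])) for y in range(176,202,1)])
E
```

```text
tcp [ 0.5078 -0.2271  0.029 ] t 19.3 w 27.2 grip 7.592606395483017 F [-0.05  0.54 -0.56]
shift [  1.27 -10.81   0.16] turn [0.005 0.006 1.708]
blue [[247, 251, 7, 18], [305, 252, 8, 17], [247, 270, 8, 9], [304, 271, 8, 9], [248, 281, 7, 9], [304, 281, 7, 9], [248, 291, 8, 9], [303, 292, 8, 8], [248, 302, 8, 8], [303, 302, 8, 8], [249, 311, 7, 12], [303, 312, 8, 11], [241, 331, 17, 14], [264, 332, 30, 13], [301, 332, 18, 13]]
tcp [ 0.5079 -0.2272  0.029 ] t 19.35 w 27.2 grip 7.592805773019791 F [-0.45 -0.64 -0.24]
shift [0.   0.01 0.11] turn [ 0.004  0.006 -0.002]
[([259, 183, 13, 23, 205], [265.22, 191.14]), ([287, 183, 14, 23, 214], [292.82, 191.71])]
tips [[264.2, 194.8], [293.6, 194.8], [263.7, 197.3], [294.1, 197.3], [263.2, 199.1], [294.5, 199.1]]
land [[265.0, 204.6], [264.7, 193.7], [264.5, 182.7], [293.5, 204.3], [293.6, 193.5], [293.6, 182.5]]
198 254 [39, 38, 39, 38, 39, 46, 62, 82, 95, 100, 102, 99, 89, 71, 44, 22, 21, 33, 37, 38, 39, 38]
198 282 [38, 39, 39, 38, 37, 32, 18, 9, 19, 46, 73, 90, 99, 102, 102, 97, 85, 71, 61, 57, 56, 56]
200 254 [40, 38, 38, 39, 49, 70, 96, 113, 120, 123, 124, 119, 110, 93, 65, 33, 24, 33, 37, 38, 38, 39]
200 282 [38, 39, 38, 38, 37, 31, 21, 17, 39, 70, 97, 114, 127, 135, 139, 138, 128, 108, 81, 63, 56, 55]
[(78, 121, 52), (54, 104, 9), (52, 103, 0), (52, 101, 0), (52, 101, 4), (49, 104, 37), (42, 122, 111), (25, 148, 182), (11, 161, 211), (1, 160, 214), (3, 158, 213), (3, 158, 212), (3, 158, 212), (4, 158, 213), (5, 157, 213), (0, 156, 212), (2, 157, 212), (3, 152, 207), (16, 140, 193), (38, 122, 167), (67, 108, 136), (88, 101, 112), (102, 103, 105), (114, 112, 112), (124, 122, 121), (129, 127, 125)]
```

Request:
{"name": "step_arm", "arguments": {"motion": [[[0, 0, 0, 0, 0, 0, 26.5], [0, 0, 0, 0, 0, 0, 26.5], [0, 0, 0, 0, 0, 0, 26.5], [0, 0, 0, 0, 0, 0, 26.5]]]}}

```text
clock: 19.9
eef_pos: [0.5077, -0.2271, 0.0288]
orientation: [0.0, 1.0, -0.004, -0.001]
ft_force: [-0.3, 0.3, -0.9]
width: 0.0267
grasp_force: 7.9
```

```bash
cat > gap.py <<'E'
from lands import *
plan((.508,-.2274,.0246),-.4)
w=np.mean([capture("wrist") for _ in range(3)],0)
def edges(r,a,b):  # half-level crossings of a bright bar
    x=np.arange(a,b);v=r[a:b]-r[a:b].min();m=v>v.max()*.55;i=np.flatnonzero(m)
    f=lambda p,q:p+(v.max()*.55-v[p])/(v[q]-v[p])*(q-p)
    return a+f(i[0]-1,i[0]),a+f(i[-1]+1,i[-1])
for y in(199,200,201):
    l=np.mean(edges(w[y,:,0],256,271));r=np.mean(edges(w[y,:,0],288,303));print(y,round(l,2),round(r,2),"mid",round((l+r)/2,2),"d",round(r-l,2))
g=w[186:192].mean(0);s=(g[:,2]-g[:,0])
print("lands",[np.round(edges(s,*q),2).tolist() for q in((252,279),(280,307))])
for gp in(15,15.5,16):
    p=proj("wrist",tw([(109.5,t*gp/2,z) for z in(-16,-26) for t in(1,-1)],0,.0015,-.0242)).round(2);print(gp,"model d top,tip",p[1,0]-p[0,0],p[3,0]-p[2,0])
E
python3 gap.py; python3 seg.py | grep blue
```

```text
tcp [ 0.5077 -0.2271  0.0288] t 19.9 w 26.7 grip 7.893843948841095 F [-0.3   0.35 -0.92]
shift [0.01 0.01 0.11] turn [ 0.004  0.008 -0.003]
199 263.97 295.06 mid 279.51 d 31.09
200 263.85 295.14 mid 279.5 d 31.29
201 263.77 295.25 mid 279.51 d 31.48
lands [[258.91, 270.82], [287.59, 299.6]]
15 model d top,tip 30.27000000000004 28.379999999999995
15.5 model d top,tip 31.29000000000002 29.339999999999975
16 model d top,tip 32.29000000000002 30.28000000000003
blue [[247, 251, 8, 18], [304, 252, 8, 17], [248, 270, 7, 9], [304, 271, 8, 9], [248, 281, 8, 9], [304, 281, 7, 9], [248, 291, 8, 9], [303, 292, 8, 8], [249, 302, 7, 8], [303, 302, 7, 8], [249, 311, 7, 12], [302, 312, 8, 11], [241, 331, 17, 14], [264, 331, 30, 14], [301, 332, 17, 13]]
```

Pin gap and land spacing now both measure about 15.4–15.5 mm, and the pins are centred on the lands. I'll press down.

Request:
{"name": "step_arm", "arguments": {"motion": [[[0, 0, 0.03, 0, 0, 0, 26.5], [0, 0, 0.03, 0, 0, 0, 26.5], [0, 0, 0.03, 0, 0, 0, 26.5], [0, 0, 0.015, 0, 0, 0, 26.5], [0, 0, 0, 0, 0, 0, 26.5], [0, 0, 0, 0, 0, 0, 26.5]]]}}

```text
clock: 20.85
eef_pos: [0.5077, -0.2271, 0.0247]
orientation: [0.0, 1.0, -0.004, -0.001]
ft_force: [0.3, 1.1, 0.1]
width: 0.0268
grasp_force: 7.8
```

```bash
python3 avg.py; python3 gap.py; python3 seg.py | grep blue
```

```text
[-0.31  -0.064  0.351 -0.021  0.028 -0.011] [0.138 0.083 0.134 0.006 0.009 0.006]
tcp [ 0.5077 -0.2271  0.0246] t 21.55 w 26.7 grip 7.839892208576202 F [-0.3   0.16  0.05]
shift [0.01 0.01 0.  ] turn [ 0.004  0.008 -0.002]
tcp [ 0.5077 -0.2271  0.0246] t 21.55 w 26.7 grip 7.839892208576202 F [-0.3   0.16  0.05]
shift [0.01 0.01 0.  ] turn [ 0.004  0.008 -0.002]
199 263.98 294.94 mid 279.46 d 30.96
200 263.85 295.12 mid 279.48 d 31.26
201 263.77 295.23 mid 279.5 d 31.47
lands [[258.31, 270.53], [287.59, 300.06]]
15 model d top,tip 30.279999999999973 28.390000000000043
15.5 model d top,tip 31.279999999999973 29.329999999999984
16 model d top,tip 32.29000000000002 30.28000000000003
blue [[247, 252, 8, 17], [304, 252, 8, 17], [248, 271, 7, 8], [304, 271, 8, 9], [248, 281, 8, 9], [304, 281, 7, 9], [248, 291, 8, 9], [303, 292, 8, 8], [249, 302, 7, 8], [303, 302, 7, 8], [249, 311, 7, 13], [302, 312, 8, 12], [241, 335, 17, 10], [265, 335, 29, 10], [301, 336, 17, 9]]
```

Request:
{"name": "step_arm", "arguments": {"motion": [[[0, 0, 0, 0, 0, 0, 26.5], [0, 0, 0, 0, 0, 0, 26.5], [0, 0, 0, 0, 0, 0, 26.5], [0, 0, 0, 0, 0, 0, 26.5], [0, 0, 0, 0, 0, 0, 26.5], [0, 0, 0, 0, 0, 0, 26.5], [0, 0, 0, 0, 0, 0, 26.5], [0, 0, 0, 0, 0, 0, 26.5], [0, 0, 0, 0, 0, 0, 26.5], [0, 0, 0, 0, 0, 0, 26.5], [0, 0, 0, 0, 0, 0, 26.5], [0, 0, 0, 0, 0, 0, 26.5]]]}}

```text
clock: 23.25
eef_pos: [0.5077, -0.2271, 0.0246]
orientation: [0.0, 1.0, -0.004, -0.001]
ft_force: [0.4, 0.3, 1.5]
width: 0.0263
grasp_force: 7.8
```

```bash
python3 avg.py; python3 avg.py; python3 seg.py | grep blue | cut -c1-90
```

```text
[-0.288 -0.018  0.329 -0.029  0.045 -0.013] [0.148 0.102 0.116 0.009 0.005 0.008]
tcp [ 0.5077 -0.2271  0.0246] t 23.95 w 27.0 grip 7.839365601539612 F [-0.2  -0.19  0.17]
shift [0.01 0.01 0.  ] turn [ 0.004  0.008 -0.002]
[-0.273 -0.072  0.309 -0.028  0.03  -0.003] [0.157 0.15  0.091 0.006 0.006 0.006]
tcp [ 0.5077 -0.2271  0.0246] t 24.65 w 26.7 grip 7.839522510766983 F [-1.15 -0.58  0.11]
shift [0.01 0.01 0.  ] turn [ 0.004  0.008 -0.003]
blue [[247, 252, 8, 17], [304, 252, 8, 17], [248, 271, 7, 8], [304, 271, 8, 9], [248, 281,
```

```bash
python3 -c "
from bench import *
print(sign_off())"
```

```text
the job is handed in; nothing more can be done
None
```

The job is handed in: the squeezed tweezers are held level at about a 15.5 mm tip gap, with the pins resting on the two lands (force reading up about 0.85 N) and held still for about 3.8 s. On the first lift they pitched about 57° nose-up in the grip, so I swung them back into the dock and regripped at 26 mm before carrying on.

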